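# Put the welding turntable in second gear and start it

## Robot

A 6-joint arm with a two-finger parallel gripper is mounted at the origin on the work surface. World frame = base frame: x ahead of the robot, y to its left, z up, the work surface at z = 0. Lengths are in m, angles in rad, forces in N, time in s.
With the tool pointing down it reaches from about 0.3 to 0.85 m from the base axis. Payload 4.2 kg.
Tool frame: the origin (TCP) lies at the very end of the fingers, on their centre line; the grasp point (between the pads) lies 19 mm behind it; z points along the fingers, y is the direction in which the jaws open and shut (so a half turn about z gives the same grasp; the last joint's range is limited). The gripper opens to 91 mm and grips with 3 to 60 N. Pads are 32 mm wide; open, the fingers measure 118 mm over their backs; the gripper's body (76 mm by 178 mm) begins 60 mm behind the grasp point.
Start: joints at [1.305, 0.32, 1.565, -0, 1.257, -0.02], TCP at [0.14, 0.558, 0.214] pointing down, gripper open.
Joint ranges: [-3.11, 3.11], [-0.84, 2.01], [0.21, 2.61], [-1.34, 4.49], [0.05, 2.63], [-2.56, 2.56]. Speed limits (rad/s): [2.57, 2.57, 3.14, 3.14, 3.14, 3.14].

## Interface

Orientations are given as a rotation vector (axis times angle).
In Python, from rig import telemetry, viewer, order, finder gives the robot as it stands.
- The arm moves only by the tool jog_arm, never from a script. Its argument "moves" is one flat list of numbers, 6 for each row, row after row: the shift along the tool's x, y, z in cm, then the turn, a rotation vector about the tool's x, y, z in rad. A call has 1 to 10 rows; each row shifts and turns the pose as measured when the row begins, along the tool's axes as they then stand; what a row does not reach is not made up. A row lasts 1/12 s, in which the tool goes at most 41.7 mm and 7.16 degrees, less where a joint would pass 70% of its speed; a pose out of reach is approached as far as the arm can. A call with a gripper value outside its range is refused whole. "jaw" is the closure, from 0 (fully open) to 1 (shut), set as the call begins (left out, the last holds). The fingers move at their own pace and stop on an object; "newtons" is the grip in N (left out, the last holds). Time passes only in rows, so rows that do not move let the fingers close. It gives the time, the measured TCP pose, the force and the opening at its end, in the units of the state.
- telemetry.get_obs(): the state, without advancing time (a new reading comes with each control period).
- viewer.snapshot(name): name is "scene" or "side" or "wrist"; returns (picture, depth): 480x640x3 uint8, blue, green, red; 480x640 float32, m along the optical axis (not along the pixel's ray), 0 where there is no reading.
- viewer.camera_params(name): a dict with "K" (3x3 intrinsics, pixels), "R" (3x3) and "t" (3): a world point X has camera coordinates R X + t. Camera axes: x right, y down, z forward; pixel columns grow to the right and rows downward; lengths in m; the calibration is good to about 2 mm. A picture is of the moment at which its call begins: read the wrist's pose just before it. camera_params takes no time and is no camera call; for the wrist camera it gives the pose at the moment of the call.
- order.sign_off(): hands the job in, once; it reports no verdict.
Trained networks look in the newest picture that a camera, given by its name, has taken for a name from the list of things; names that differ only in an ending like _2 or _b are one class to them, and where a whole thing is asked for, a point or a joint stands for the part that bears it (a point fixed in the world has none). Each returns a list of dicts, best first, with "confidence" (0 to 1); they miss things now and then, are a little off and sometimes report something else, mostly with a low value. They report only what shows in the picture. A call takes as long as a camera call.
- finder.silhouettes(target, camera): "pixels" (480x640 bool, what is visible of it).
- finder.tip_of(target, camera): "position" ([x, y, z] in m, in the coordinates of the camera as it stood for that picture, good to about 4 mm: a listed point, or the origin of a listed thing).
The state is a dict: "time_s": time; "qpos": joint angles; "qvel": joint speeds; "tau": joint torques, N m; "position": TCP position; "tool_rot": TCP orientation; "contact_force": force on the tool from outside, world axes, zero at the start; "torque": the same for the moment, N m; "gripper_width": opening from 0.0 (shut) to 1.0 (fully open).
Only numpy, scipy, OpenCV 4.12 (cv2) and the standard library are available. Lean on these libraries where they do the work, as an engineer would, in place of code of your own. Each camera call takes 0.05 s, during which the arm holds its last target.

## Task

Put the welding turntable into second gear and start it: push the upright tab of its gear lever sideways, out of neutral, past the first notch and all the way to the second stop, and leave it there; only then press the small start button on the push-button box right down and let it come back up. Do it all by pushing with the fingers: do not pinch the lever's tab, do not press the large stop button beside the start button, and do not lift, knock over or shift any of the loose things standing around.

Things in the scene. Friction and masses are not known exactly. Their poses are not given: they have to be found in the camera images.
- turntable: Fixed welding turntable: blue base 340 x 200 x 100 mm on a 360 x 220 mm foot, origin under its centre on the table, x along its length, away from the operator. Steel disc (190 mm across, top at 127 mm, centre x = +70 mm; does not turn). On the near half: quadrant plate (top at 104 mm) with three dark dots for neutral, first notch, second stop, and the level gear lever. Two low pins are only seen.
- lever_pivot (a point): The vertical pivot of the gear lever, at x = -62 mm, y = 0, z = 114 mm in the turntable's frame. Axes as the turntable's.
- lever_tab (a point): Centre of the flat upright black tab at the gear lever's end, 80 mm from the pivot. The tab is 30 mm wide (along the arm), 16 mm thick (along the swing), and spans 119 to 165 mm above the table; this point is at 142 mm. Axes: x from tab to pivot, z up; +y is the side to push from (that face is 8 mm away); the lever moves towards -y.
- gear_lever (a joint): Lever angle, rad: 0 neutral, about 0.61 first notch, 1.216 second stop (hard). Grows counter-clockwise from above: the tab swings from the turntable's +y side over its near (-x) end to its -y side. Sprung detents hold it in each place; about 8 N at the tab moves it on. Let go before about 0.93 it falls back to the first notch; beyond, it snaps to the second stop. Starts at neutral.
- button_box: Fixed grey push-button box 110 x 200 x 60 mm (x, y, z), origin at the centre of the underside on the table. On its top: the small start button at y = +50 mm, the large stop button at y = -45 mm. Both black, in dark housings.
- start_top (a point): Centre of the top face of the start button (28 mm diameter), moving with it; z up, press straight down.
- start (a joint): How far the start button is pressed, m: 0 up, 0.006 fully down. Spring: fully down takes about 5 N; comes back up when released.
- stop (a joint): How far the large stop button (52 mm diameter) is pressed, m: 0 up, 0.006 fully down. Leave it alone.
- flange: Loose steel pipe flange with stub, 80 mm diameter, 55 mm high, standing on the disc. Origin at its underside. Leave alone.
- tube: Loose upright steel tube, 48 mm diameter, 90 mm high, on the table; origin at its underside. Leave alone.
- spray_can: Loose upright aluminium can, 54 mm diameter, 160 mm high, on the table; origin at its underside. Leave alone.
- angle_iron: Loose offcut of angle iron, 90 x 40 x 40 mm, on the table; origin at its underside. Leave alone.

How it is judged:
On the way, in this order (a step that is already met when the one before it is completed fails the run):
1. the gear lever has been pushed past the first notch to the second stop (value of joint gear_lever above 1.13 rad), for 0.2 s.
2. the start button is pressed right down (value of joint start above 0.0045 m), for 0.05 s.
At the end, for the whole second after the job is handed in: The gear lever rests at the second stop (above 1.13 rad of 1.216), both buttons are up again (within 1.5 mm), and every loose thing stands upright within 20 mm of where it was (value of joint gear_lever above 1.13 rad and value of joint each of start, stop below 0.0015 m and distance of each of flange, tube, spray_can, hammer, wrench, angle_iron, mug from where it was at the start of the episode below 0.02 m and angle between each of flange, tube, spray_can, mug's own z axis and vertical below 0.2 rad); the robot touches nothing.
It fails at once if the start button is pressed before the lever is at the second stop (value of joint start above 0.002 m and value of joint gear_lever below 1.13 rad).
It fails at once if the stop button is pressed (value of joint stop above 0.002 m).
It fails at once if the lever's tab is pinched (more than 4 N from the fingers on both of its halves) (contact force between the fingers and gear_lever_c2 above 4 N and contact force between the fingers and gear_lever_c3 above 4 N).
It fails at once if a loose thing is lifted, carried, knocked over or shifted by more than 20 mm (distance of any of flange, tube, spray_can, hammer, wrench, angle_iron, mug from where it was at the start of the episode above 0.02 m).
It also fails if it takes over 54 s, if anything falls off the work surface, if the arm or the gripper's body presses on something with over 40 N, if the wrist force passes 120 N, or if a joint passes its speed limit or range.

## Working session

There is one attempt and no reset: what is moved stays moved. The work goes in short steps, Python scripts to look and compute and a tool call to move; the robot and the scene stay as the last step left them, time stands still between calls to the robot, and variables do not carry over. Pictures are saved under pics/ and viewed, and the job is handed in when it is done.

Besides the shell and the picture viewer there is one more tool, called after ">>>" by a JSON object that holds its "api" and its "payload", one argument or row to a line. jog_arm: Moves the arm, as the interface text tells. Its arguments: {"type":"object","properties":{"moves":{"type":"array","items":{"type":"number"}},"jaw":{"type":"number"},"newtons":{"type":"number"}},"required":["moves"]}

```bash
ls; mkdir -p pics
cat > h.py <<'E'
import numpy as np,cv2
from rig import telemetry, viewer, order, finder
def w(name,p):
    c=viewer.camera_params(name); return np.array(c['R']).T@(np.array(p)-np.array(c['t']))
E
python3 - <<'E'
from h import *
o=telemetry.get_obs(); print(o)
for n in ['scene','side']:
    p,d=viewer.snapshot(n); cv2.imwrite(f'pics/{n}0.png',p)
    for t in ['turntable','lever_pivot','lever_tab','button_box','start_top','flange','tube','spray_can','angle_iron']:
        r=finder.tip_of(t,n)
        print(n,t,[(np.round(w(n,x['position']),3).tolist(),round(x['confidence'],2)) for x in r[:2]])
print(telemetry.get_obs()['time_s'])
E
```

```text
pics
{'time_s': 0.0, 'qpos': array([ 1.30503647e+00,  3.20284213e-01,  1.56567840e+00, -6.04761638e-06,
        1.25741412e+00, -2.00169220e-02]), 'qvel': array([-8.42654537e-05,  1.31578689e-03, -8.68651260e-04,  1.08680127e-03,
        1.13980654e-03,  6.88192174e-04]), 'tau': array([ 2.91235992e-04, -4.12468386e+01, -2.31980610e+01,  7.26551330e-02,
        4.56508552e-02, -1.38732939e-04]), 'position': array([0.13975972, 0.55722611, 0.21312496]), 'tool_rot': array([-3.85008026e-01, -3.11766019e+00,  2.77492352e-03]), 'contact_force': array([-0.1455861 ,  0.99523332, -0.3075142 ]), 'torque': array([ 0.01685087,  0.03136652, -0.00158255]), 'gripper_width': 1.0025724677382142}
scene turntable [([0.622, 0.243, 0.001], 0.77)]
scene lever_pivot [([0.556, 0.222, 0.119], 0.85), ([0.743, 0.008, 0.004], 0.52)]
scene lever_tab [([0.485, 0.252, 0.143], 0.91)]
scene button_box [([0.562, -0.235, -0.001], 0.8)]
scene start_top [([0.549, -0.187, 0.083], 0.53), ([0.6, -0.007, 0.002], 0.38)]
scene flange [([0.692, 0.253, 0.126], 0.66)]
scene tube [([0.596, -0.008, 0.002], 0.6)]
scene spray_can [([0.492, -0.006, -0.001], 0.57)]
scene angle_iron [([0.741, 0.007, -0.0], 0.86)]
side turntable []
side lever_pivot [([0.557, 0.228, 0.114], 0.97)]
side lever_tab [([0.484, 0.251, 0.136], 0.97)]
side button_box [([0.557, -0.24, -0.002], 0.96)]
side start_top [([0.548, -0.191, 0.079], 0.64)]
side flange [([0.686, 0.254, 0.125], 0.83)]
side tube [([0.596, -0.006, 0.001], 0.88), ([0.49, -0.006, 0.002], 0.61)]
side spray_can [([0.49, -0.008, -0.001], 0.79)]
side angle_iron [([0.744, -0.003, 0.001], 0.75), ([0.689, 0.252, 0.123], 0.27)]
1.0
```

View pics/scene0.png

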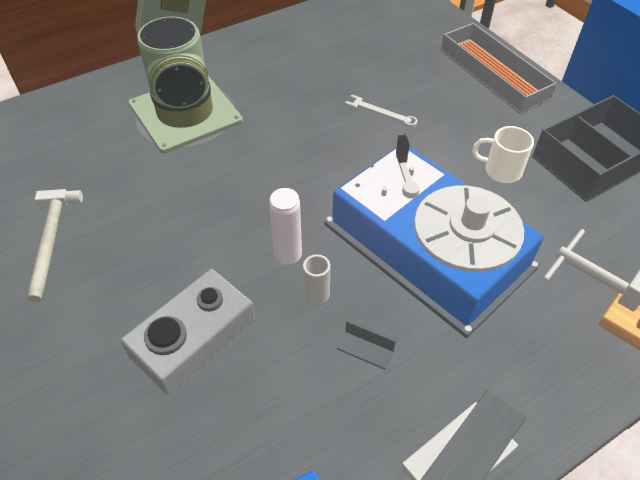

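View pics/side0.png

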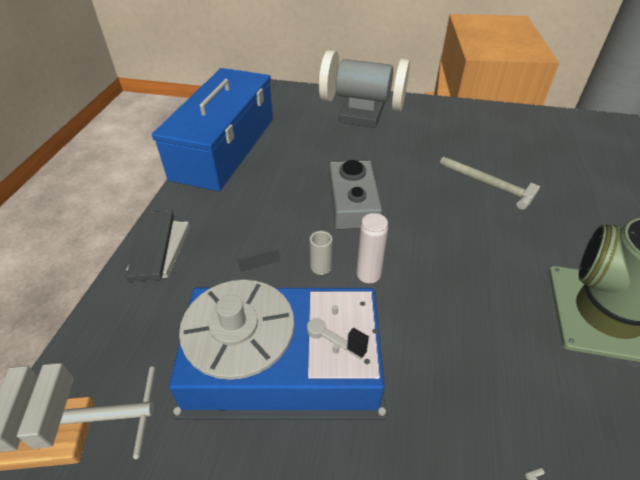

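The scene view shows the tab at about (402,148), the pivot at (411,187), the start button at (209,297) and the stop button at (165,333). The side view agrees, and the estimates from both cameras match within about 5 mm. Next I'll work out the tool axes and check the button heights from depth.

```bash
cat >> h.py <<'E'
from scipy.spatial.transform import Rotation as Ro
def go(target,yaw=None):
    "tool-frame cm to world target; yaw = desired heading (deg) of tool y axis"
    o=telemetry.get_obs(); R=Ro.from_rotvec(o['tool_rot']); M=R.as_matrix()
    d=M.T@(np.array(target)-o['position'])*100
    y=np.degrees(np.arctan2(M[1,1],M[0,1]))
    print('pos',o['position'].round(4),'yaw_y',y.round(1),'zaxis',M[:,2].round(3),'F',o['contact_force'].round(1),'w',round(o['gripper_width'],2),'t',o['time_s'],'q',o['qpos'].round(2))
    print('tool delta cm',d.round(2), 'rotz', None if yaw is None else -np.radians(yaw-y).round(3))
E
python3 - <<'E'
from h import *
go([0.5005,0.295,0.213],69.8)
for n in ['scene','side']:
    p,d=viewer.snapshot(n); c=viewer.camera_params(n);K=np.array(c['K']);R=np.array(c['R']);t=np.array(c['t'])
    v,u=np.mgrid[:480,:640]; P=np.stack([(u-K[0,2])/K[0,0]*d,(v-K[1,2])/K[1,1]*d,d],-1)
    X=(P-t)@R
    m=(d>0)&(abs(X[...,0]-.548)<.035)&(abs(X[...,1]+.189)<.035)&(X[...,2]>.05)
    Q=X[m]; top=Q[Q[:,2]>.072]
    print(n,np.histogram(Q[:,2],bins=np.arange(.05,.1,.003)), top[:,:2].min(0),top[:,:2].max(0),len(top))
    m=(d>0)&(X[...,2]>.125)&(abs(X[...,0]-.4845)<.04)&(abs(X[...,1]-.2515)<.04)
    Q=X[m]; print('tab',Q.min(0),Q.max(0),Q.mean(0),len(Q))
    r=cv2.minAreaRect((Q[Q[:,2]>.155][:,:2]*1000).astype(np.float32)); print(r)
    # turntable base top
    m=(d>0)&(abs(X[...,2]-.1)<.008)&(abs(X[...,0]-.62)<.25)&(abs(X[...,1]-.24)<.2)
    print('base',cv2.minAreaRect((X[m][:,:2]*1000).astype(np.float32)))
E
```

```text
pos [0.1399 0.5577 0.214 ] yaw_y 75.9 zaxis [ 0.  0. -1.] F [ 0.3  0.1 -0.3] w 1.0 t 1.0 q [ 1.3   0.32  1.56  0.    1.26 -0.02]
tool delta cm [-41.37 -16.71   0.1 ] rotz 0.107
scene (array([  0,   1, 108, 586, 235,  29,  62, 158,  52,  22,  88,  81,   2,
         0,   0,   0]), array([0.05 , 0.053, 0.056, 0.059, 0.062, 0.065, 0.068, 0.071, 0.074,
       0.077, 0.08 , 0.083, 0.086, 0.089, 0.092, 0.095, 0.098])) [ 0.52673548 -0.20849886] [ 0.57161874 -0.1669131 ] 358
tab [0.46816334 0.2422153  0.12525028] [0.50233447 0.26766148 0.17126976] [0.48937872 0.25258015 0.15192889] 284
((486.0350646972656, 257.06719970703125), (18.259553909301758, 32.411048889160156), 66.41109466552734)
base ((619.0265502929688, 237.72528076171875), (340.702392578125, 203.44183349609375), 11.41498851776123)
side (array([  0,   2, 161, 175,  16,  23,  47,  43,  12,  29,  50,   3,   0,
         0,   0,   0]), array([0.05 , 0.053, 0.056, 0.059, 0.062, 0.065, 0.068, 0.071, 0.074,
       0.077, 0.08 , 0.083, 0.086, 0.089, 0.092, 0.095, 0.098])) [ 0.52742045 -0.20182325] [ 0.56875568 -0.17000149] 114
tab [0.4685388  0.24394703 0.12511644] [0.50076567 0.26919692 0.16666188] [0.48443022 0.26060155 0.15197007] 431
((484.5829162597656, 256.4931640625), (17.80316734313965, 30.1805477142334), 68.25977325439453)
base ((618.7235107421875, 238.35076904296875), (340.00274658203125, 199.8568572998047), 11.621759414672852)
```

>>> {"api": "jog_arm", "payload": {
  "moves": [-4, -1.6, 0, 0, 0, 0.04, -4, -1.6, 0, 0, 0, 0.04, -4, -1.6, 0, 0, 0, 0.04, -4, -1.6, 0, 0, 0, 0.04, -4, -1.6, 0, 0, 0, 0, -4, -1.6, 0, 0, 0, 0, -4, -1.6, 0, 0, 0, 0, -4, -1.6, 0, 0, 0, 0, -4, -1.6, 0, 0, 0, 0],
  "jaw": 1,
  "newtons": 20
}}

```text
time_s: 1.85
position: [0.4159, 0.3071, 0.2128]
tool_rot: [-0.621, -3.079, -0.01]
contact_force: [0.8, 0.5, -1.0]
gripper_width: 0.37
```

Run:
```python
from h import *
go([0.503,0.2995,0.213],67)
```

```text
pos [0.4159 0.3071 0.2128] yaw_y 67.2 zaxis [ 0.001  0.006 -1.   ] F [ 0.8  0.5 -1. ] w 0.37 t 1.85 q [ 0.61  0.23  1.7   0.01  1.21 -0.56]
tool delta cm [-8.32  2.68 -0.02] rotz 0.003
```

>>> {"api": "jog_arm", "payload": {
  "moves": [-3.5, 1.4, 0, 0, 0, 0, -3.5, 1.4, 0, 0, 0, 0, -1.5, 0, 0, 0, 0, 0, 0, 0, 0, 0, 0, 0, 0, 0, 0, 0, 0, 0, 0, 0, 0, 0, 0, 0]
}}

```text
time_s: 2.35
position: [0.5127, 0.2908, 0.2124]
tool_rot: [-0.638, -3.076, -0.007]
contact_force: [-0.5, -0.2, -0.1]
gripper_width: 0.005
```

Run:
```python
from h import *
go([0.503,0.2995,0.132],67)
p,d=viewer.snapshot('scene'); cv2.imwrite('pics/s1.png',p)
```

```text
pos [0.5127 0.2908 0.2124] yaw_y 66.5 zaxis [ 0.001  0.004 -1.   ] F [-0.5 -0.2 -0.1] w 0.0 t 2.35 q [ 0.49  0.34  1.54  0.    1.26 -0.67]
tool delta cm [1.23 0.38 8.05] rotz -0.008
```

View pics/s1.png

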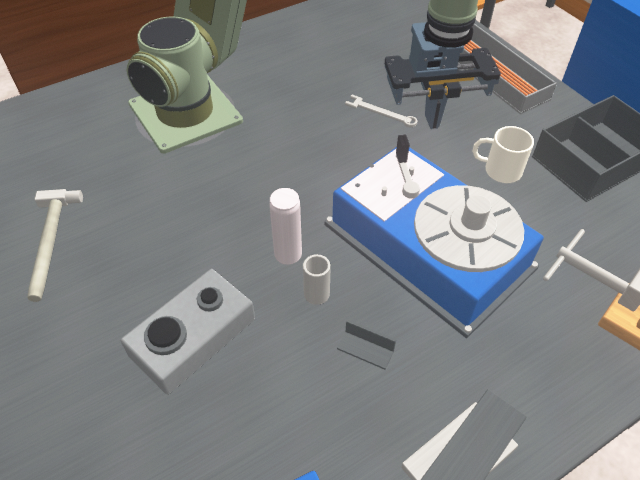

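The shut fingers, with tips near (435,120), hang on the tab's +y side. The gripper body is well above the mug at (510,155), so I'll lower.

>>> {"api": "jog_arm", "payload": {
  "moves": [1.2, 0.6, 0, 0, 0, 0, 0, 0, 2.7, 0, 0, 0, 0, 0, 2.7, 0, 0, 0, 0, 0, 2.4, 0, 0, 0, 0, 0, 0, 0, 0, 0, 0, 0, 0, 0, 0, 0]
}}

```text
time_s: 2.9
position: [0.4943, 0.3097, 0.1364]
tool_rot: [0.625, 3.078, 0.016]
contact_force: [-0.1, 0.1, 0.2]
gripper_width: 0.004
```

Run:
```python
from h import *
go([0.485+.39*.024,0.2567+.92*.024,0.132],67)
p,d=viewer.snapshot('side'); cv2.imwrite('pics/s2.png',p[200:480,150:450].repeat(2,0).repeat(2,1))
```

```text
pos [0.4943 0.3097 0.1364] yaw_y 67.1 zaxis [ 0.003  0.01  -1.   ] F [-0.1  0.1  0.2] w 0.0 t 2.9 q [ 0.54  0.39  1.67  0.01  1.08 -0.64]
tool delta cm [-1.21 -2.85  0.41] rotz 0.001
```

View pics/s2.png

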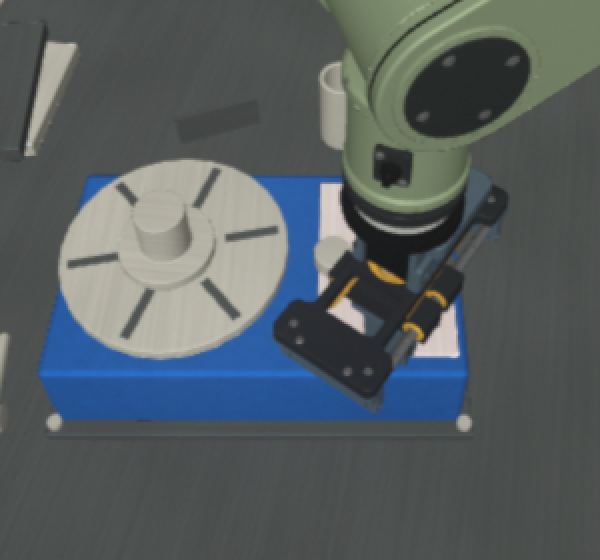

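The side view shows the fingers lowered on the near side of the tab (tips hidden at about (380,400) in the zoom) and clear of the disc. Next I move up to contact.

>>> {"api": "jog_arm", "payload": {
  "moves": [-1.2, -0.7, 0.3, 0, 0, 0, 0, -0.7, 0, 0, 0, 0, 0, -0.5, 0, 0, 0, 0, 0, 0, 0, 0, 0, 0, 0, 0, 0, 0, 0, 0]
}}

```text
time_s: 3.37
position: [0.4996, 0.2871, 0.1388]
tool_rot: [0.622, 3.072, 0.025]
contact_force: [-0.3, 0.1, 0.0]
gripper_width: 0.005
```

Run:
```python
from h import *
go([0.485+.39*.0215,0.2567+.92*.0215,0.132],67)
```

```text
pos [0.4996 0.2871 0.1388] yaw_y 67.1 zaxis [ 0.01   0.014 -1.   ] F [-0.3  0.1  0. ] w 0.0 t 3.3667 q [ 0.5   0.37  1.69  0.01  1.07 -0.68]
tool delta cm [ 0.17 -1.23  0.66] rotz 0.002
```

>>> {"api": "jog_arm", "payload": {
  "moves": [0.2, -0.6, 0.7, 0, 0, 0, 0, -0.6, 0.1, 0, 0, 0, 0, -0.5, 0.1, 0, 0, 0, 0, 0, 0, 0, 0, 0]
}}

```text
time_s: 3.7
position: [0.4926, 0.273, 0.1307]
tool_rot: [0.623, 3.067, 0.037]
contact_force: [0.8, 4.1, -2.6]
gripper_width: 0.003
```

```bash
cat >> h.py <<'E'
PV=np.array([0.558,0.2257])
def arc(a,back=.0215,z=.132):
    "target for lever angle a"
    th=np.radians(157)+a; r=np.array([np.cos(th),np.sin(th)]); n=np.array([np.sin(th),-np.cos(th)])
    o=telemetry.get_obs(); 
    v=o['position'][:2]-PV; print('est lever angle',np.arctan2(v[1],v[0])%6.283-np.radians(157)+np.arctan2(back,.08))
    go([*(PV+.08*r+back*n),z],np.degrees(th)-90)
E
python3 - <<'E'
from h import *
arc(0.0)
E
```

```text
est lever angle 0.037314439320271175
pos [0.4926 0.273  0.1307] yaw_y 67.0 zaxis [ 0.016  0.021 -1.   ] F [ 0.8  4.1 -2.6] w 0.0 t 3.7 q [ 0.48  0.35  1.74  0.01  1.03 -0.7 ]
tool delta cm [ 0.13  0.35 -0.13] rotz 0.0
```

The 4 N reading means contact, at the expected place. Now sweep the arc.

>>> {"api": "jog_arm", "payload": {
  "moves": [0.3, -0.9, 0, 0, 0, -0.1, 0.2, -0.9, 0, 0, 0, -0.1, 0.2, -0.9, 0, 0, 0, -0.1, 0.2, -0.9, 0, 0, 0, -0.1]
}}

```text
time_s: 4.03
position: [0.4792, 0.2469, 0.1307]
tool_rot: [-0.022, 3.114, 0.054]
contact_force: [-0.4, 0.2, -0.5]
gripper_width: 0.003
```

Run:
```python
from h import *
arc(0.8)
```

```text
est lever angle 0.4012982101857197
pos [0.4792 0.2469 0.1307] yaw_y 90.8 zaxis [ 0.027  0.035 -0.999] F [-0.4  0.2 -0.5] w 0.0 t 4.0333 q [ 0.44  0.31  1.8   0.02  0.99 -1.16]
tool delta cm [ 0.37 -3.23 -0.25] rotz -0.384
```

>>> {"api": "jog_arm", "payload": {
  "moves": [0.2, -0.8, 0, 0.02, 0.015, -0.1, 0.1, -0.8, 0, 0.02, 0.015, -0.1, 0.1, -0.8, 0, 0, 0, -0.1, 0.1, -0.7, 0, 0, 0, -0.1]
}}

```text
time_s: 4.37
position: [0.4751, 0.2152, 0.1299]
tool_rot: [0.673, -3.06, 0.01]
contact_force: [-4.1, 6.8, 2.3]
gripper_width: 0.005
```

Run:
```python
from h import *
arc(1.216)
```

```text
est lever angle 0.789845232306515
pos [0.4751 0.2152 0.1299] yaw_y 114.8 zaxis [-0.007 -0.008 -1.   ] F [-4.1  6.8  2.3] w 0.01 t 4.3667 q [ 0.41  0.31  1.81 -0.01  1.03 -1.59]
tool delta cm [ 0.26 -3.51 -0.19] rotz -0.382
```

>>> {"api": "jog_arm", "payload": {
  "moves": [0.2, -0.8, -0.1, 0, 0, -0.1, 0.2, -0.8, 0, 0, 0, -0.1, 0.1, -0.7, 0, 0, 0, -0.1, 0.1, -0.4, 0, 0, 0, -0.05, 0, 0, 0, 0, 0, 0]
}}

```text
time_s: 4.78
position: [0.481, 0.1891, 0.1295]
tool_rot: [1.221, -2.878, -0.001]
contact_force: [0.1, -0.8, 0.2]
gripper_width: 0.006
```

Run:
```python
from h import *
arc(1.216)
```

```text
est lever angle 1.1077318782599987
pos [0.481  0.1891 0.1295] yaw_y 136.0 zaxis [-0.015 -0.006 -1.   ] F [ 0.1 -0.8  0.2] w 0.01 t 4.7833 q [ 0.35  0.31  1.81 -0.    1.04 -2.02]
tool delta cm [ 0.05 -0.94 -0.26] rotz -0.012
```

Zero force at 1.11 rad suggests it has snapped to the stop. I'll back off and look.

>>> {"api": "jog_arm", "payload": {
  "moves": [0, 1.5, 0, 0, 0, 0, 0, 1.5, 0, 0, 0, 0, 0, 0, -3.5, 0, 0, 0, 0, 0, -3.5, 0, 0, 0, 0, 0, -3.5, 0, 0, 0, 0, 0, 0, 0, 0, 0]
}}

```text
time_s: 5.28
position: [0.4562, 0.2094, 0.2346]
tool_rot: [1.2, -2.87, 0.002]
contact_force: [1.1, 0.6, 0.4]
gripper_width: 0.004
```

Run:
```python
from h import *
arc(1.216)
for n in ['scene','side']:
    p,d=viewer.snapshot(n); cv2.imwrite(f'pics/{n}3.png',p)
    for t in ['lever_tab','start_top']:
        for x in finder.tip_of(t,n)[:1]: 
            q=w(n,x['position']); print(n,t,q.round(4),x['confidence'],(np.arctan2(*(q[:2]-PV)[::-1])%6.283)-np.radians(157))
```

```text
est lever angle 0.8221964514117936
pos [0.4562 0.2094 0.2346] yaw_y 135.4 zaxis [-0.028 -0.013 -1.   ] F [1.1 0.6 0.4] w 0.0 t 5.2833 q [ 0.41  0.21  1.67 -0.    1.3  -1.95]
tool delta cm [-0.55 -4.24 10.2 ] rotz -0.023
scene lever_tab [0.4985 0.1628 0.1398] 0.64 1.2143775151729899
scene start_top [ 0.5519 -0.1875  0.0826] 0.75 1.9573456184185858
side lever_tab [0.503  0.1632 0.1387] 0.68 1.250718158838755
```

View pics/scene3.png

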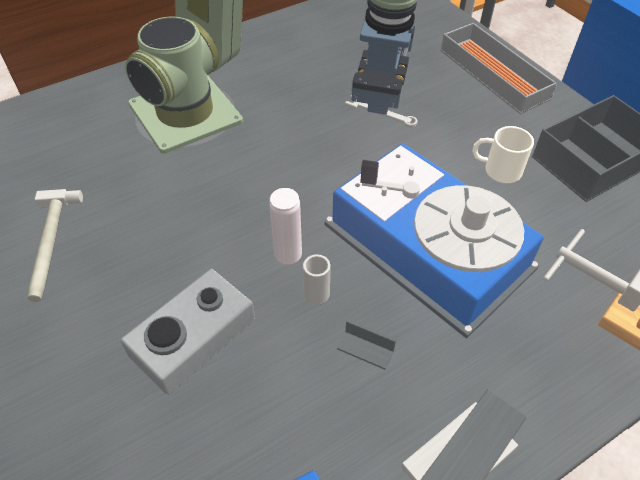

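The lever tab now stands at (370,172), over the second-stop dot. The networks give 1.21 to 1.25 rad, and all the loose things look unchanged. Next I'll unwind the wrist and travel at height to the button.

>>> {"api": "jog_arm", "payload": {
  "moves": [0, 0, -0.5, 0, 0, 0.12, 0, 0, -0.5, 0, 0, 0.12, 0, 0, 0, 0, 0, 0.12, 0, 0, 0, 0, 0, 0.12, 0, 0, 0, 0, 0, 0.12, 0, 0, 0, 0, 0, 0.12, 0, 0, 0, 0, 0, 0.12, 0, 0, 0, 0, 0, 0.12]
}}

```text
time_s: 6.25
position: [0.4481, 0.205, 0.2261]
tool_rot: [-0.317, -3.065, 0.053]
contact_force: [0.2, 0.1, -0.8]
gripper_width: 0.008
```

Run:
```python
from h import *
go([0.549,-0.188,0.24],78)
```

```text
pos [0.4481 0.205  0.2261] yaw_y 78.3 zaxis [-0.063 -0.028 -0.998] F [ 0.2  0.1 -0.8] w 0.01 t 6.25 q [ 0.41  0.22  1.68 -0.    1.31 -0.96]
tool delta cm [-17.86 -36.45  -0.92] rotz 0.005
```

>>> {"api": "jog_arm", "payload": {
  "moves": [0, 0, -1, -0.02, -0.03, 0, -1.8, -3.6, -0.5, -0.02, -0.03, 0, -1.8, -3.6, 0, 0, 0, 0, -1.8, -3.6, 0, 0, 0, 0, -1.8, -3.6, 0, 0, 0, 0, -1.8, -3.6, 0, 0, 0, 0, -1.8, -3.6, 0, 0, 0, 0]
}}

```text
time_s: 6.83
position: [0.5105, -0.0287, 0.2397]
tool_rot: [0.272, 3.123, 0.003]
contact_force: [0.4, 0.2, -0.7]
gripper_width: 0.003
```

Run:
```python
from h import *
go([0.549,-0.188,0.22],78)
```

```text
pos [ 0.5105 -0.0287  0.2397] yaw_y 80.0 zaxis [ 0.007  0.001 -1.   ] F [ 0.4  0.2 -0.7] w 0.0 t 6.8333 q [-0.08  0.2   1.67  0.    1.27 -1.48]
tool delta cm [ -6.54 -15.03   1.98] rotz 0.036
```

>>> {"api": "jog_arm", "payload": {
  "moves": [-1.6, -3.6, 0, 0, 0, 0, -1.6, -3.6, 0, 0, 0, 0, -1.6, -3.6, 0, 0, 0, 0, -0.5, -1.5, 0, 0, 0, 0, 0, 0, 0, 0, 0, 0, 0, 0, 0, 0, 0, 0]
}}

```text
time_s: 7.33
position: [0.5412, -0.1739, 0.2393]
tool_rot: [0.26, 3.12, -0.003]
contact_force: [0.6, 0.1, -0.7]
gripper_width: 0.004
```

Run:
```python
from h import *
go([0.549,-0.188,0.16],78)
p,d=viewer.snapshot('wrist'); cv2.imwrite('pics/w4.png',p)
for x in finder.tip_of('start_top','wrist')[:2]: print(w('wrist',x['position']).round(4),x['confidence'])
```

```text
pos [ 0.5412 -0.1739  0.2393] yaw_y 80.5 zaxis [ 0.011 -0.003 -1.   ] F [ 0.6  0.1 -0.7] w 0.0 t 7.3333 q [-0.33  0.29  1.54  0.    1.3  -1.74]
tool delta cm [-0.92 -1.26  7.94] rotz 0.043
[ 0.548  -0.1856  0.0831] 0.73
```

View pics/w4.png

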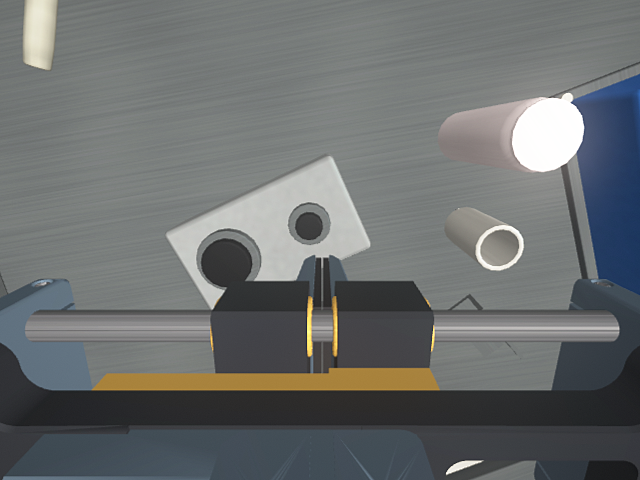

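The wrist view shows the start button at (309,223), the stop button at (227,262), and the can and tube well clear. The networks put the start top at (0.548, -0.186, 0.083).

>>> {"api": "jog_arm", "payload": {
  "moves": [-0.9, -1.2, 0, 0, 0, 0, 0, 0, 3.5, 0, 0, 0, 0, 0, 3.5, 0, 0, 0, 0, 0, 3.5, 0, 0, 0, 0, 0, 2, 0, 0, 0, 0, 0, 0, 0, 0, 0, 0, 0, 0, 0, 0, 0]
}}

```text
time_s: 8.02
position: [0.5555, -0.1826, 0.1151]
tool_rot: [0.23, 3.11, -0.007]
contact_force: [1.5, -0.3, 1.5]
gripper_width: 0.005
```

Run:
```python
from h import *
go([0.549,-0.187,0.0835],78)
p,d=viewer.snapshot('scene'); cv2.imwrite('pics/s5.png',p[200:420,80:340].repeat(2,0).repeat(2,1))
```

```text
pos [ 0.5555 -0.1826  0.1151] yaw_y 81.5 zaxis [ 0.023 -0.006 -1.   ] F [ 1.5 -0.3  1.5] w 0.0 t 8.0167 q [-0.34  0.4   1.71  0.    1.01 -1.76]
tool delta cm [ 0.65 -0.52  3.14] rotz 0.062
```

View pics/s5.png

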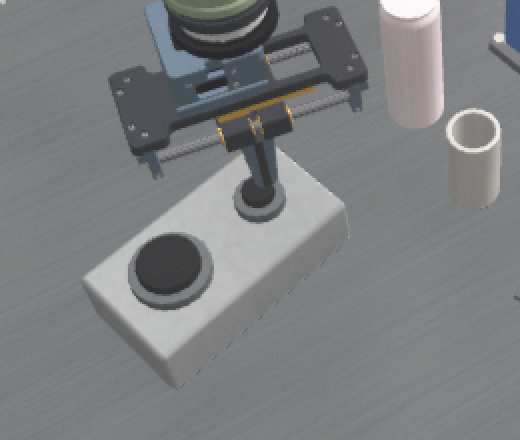

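The fingers hang just above and behind the start button at (258,195) in the zoom, far from the stop button. I'll centre and straighten, then go down.

>>> {"api": "jog_arm", "payload": {
  "moves": [0.7, -0.5, 0, 0, 0.02, 0.03, 0, 0, 0.6, 0, 0, 0, 0.1, 0, 0.6, 0, 0, 0, 0.1, 0, 0.6, 0, 0, 0, 0, 0, 0, 0, 0, 0]
}}

```text
time_s: 8.48
position: [0.5492, -0.1876, 0.1022]
tool_rot: [0.28, 3.115, -0.009]
contact_force: [0.2, -0.2, -0.6]
gripper_width: 0.006
```

Run:
```python
from h import *
go([0.549,-0.187,0.0835],78)
```

```text
pos [ 0.5492 -0.1876  0.1022] yaw_y 79.7 zaxis [ 0.013 -0.007 -1.   ] F [ 0.2 -0.2 -0.6] w 0.01 t 8.4833 q [-0.35  0.41  1.72 -0.    0.99 -1.74]
tool delta cm [0.06 0.06 1.87] rotz 0.03
```

>>> {"api": "jog_arm", "payload": {
  "moves": [0, 0, 0.8, 0, 0, 0, 0, 0, 0.8, 0, 0, 0, 0, 0, 0.8, 0, 0, 0, 0, 0, 0.5, 0, 0, 0]
}}

```text
time_s: 8.82
position: [0.5512, -0.1885, 0.0755]
tool_rot: [0.279, 3.11, -0.011]
contact_force: [-13.1, 4.7, 52.9]
gripper_width: 0.006
```

Run:
```python
from h import *
go([0.549,-0.187,0.0775],78)
```

```text
pos [ 0.5512 -0.1885  0.0755] yaw_y 79.7 zaxis [ 0.018 -0.009 -1.   ] F [-13.1   4.7  52.9] w 0.01 t 8.8167 q [-0.35  0.44  1.76 -0.    0.93 -1.74]
tool delta cm [ 0.23  0.1  -0.2 ] rotz 0.03
```

The button has bottomed, with TCP z at 7 to 8 mm below the resting top. I'll hold for one row, then lift.

>>> {"api": "jog_arm", "payload": {
  "moves": [0, 0, -0.1, 0, 0, 0, 0, 0, -1, 0, 0, 0, 0, 0, -3, 0, 0, 0, 0, 0, -4, 0, 0, 0, 0, 0, -4, 0, 0, 0, 0, 0, -4, 0, 0, 0, 0, 0, 0, 0, 0, 0]
}}

```text
time_s: 9.4
position: [0.5468, -0.1864, 0.2407]
tool_rot: [0.28, 3.119, -0.008]
contact_force: [0.5, -0.9, 0.6]
gripper_width: 0.005
```

Run:
```python
from h import *
go([0.549,-0.187,0.0775],78)
for n in ['scene','side']:
    p,d=viewer.snapshot(n); cv2.imwrite(f'pics/{n}6.png',p)
    for t in ['lever_tab','start_top','flange','tube','spray_can','angle_iron']:
        for x in finder.tip_of(t,n)[:1]: 
            q=w(n,x['position']); print(n,t,q.round(4),x['confidence'],(np.arctan2(*(q[:2]-PV)[::-1])%6.283)-np.radians(157) if t=='lever_tab' else '')
```

```text
pos [ 0.5468 -0.1864  0.2407] yaw_y 79.7 zaxis [ 0.01  -0.006 -1.   ] F [ 0.5 -0.9  0.6] w 0.0 t 9.4 q [-0.35  0.3   1.52 -0.    1.31 -1.74]
tool delta cm [-0.06  0.04 16.32] rotz 0.03
scene lever_tab [0.5037 0.1609 0.1448] 0.63 1.2748714477700034
scene start_top [ 0.5491 -0.1896  0.0808] 0.67 
scene flange [0.6922 0.2527 0.1249] 0.9 
scene tube [ 0.5992 -0.0044  0.0013] 0.91 
scene spray_can [ 4.932e-01 -6.900e-03 -4.000e-04] 0.65 
scene angle_iron [0.7425 0.0085 0.0021] 0.57 
side lever_tab [0.5018 0.1627 0.1385] 0.77 1.2441410449811525
side start_top [ 0.546  -0.1918  0.0821] 0.66 
side flange [0.686  0.254  0.1284] 0.93 
side tube [ 0.595  -0.0062  0.0007] 0.94 
side spray_can [ 0.4878 -0.005  -0.0005] 0.55 
side angle_iron [ 0.7407 -0.003   0.0035] 0.73
```

View pics/scene6.png

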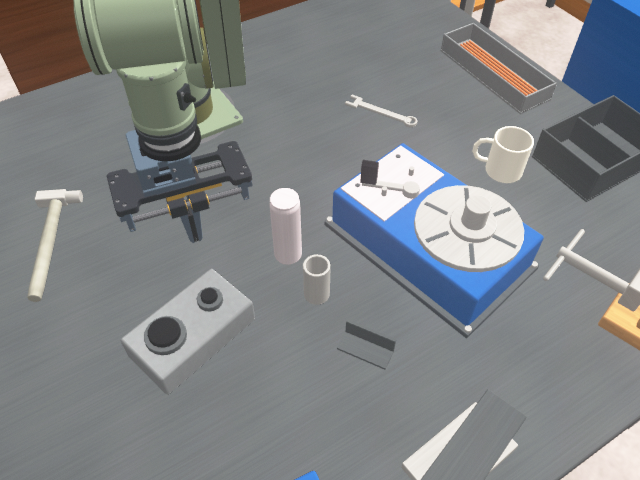

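The tab is at the second stop (370,172), the start button is up again at (209,296), and everything else is where it was. The arm touches nothing, so I'm handing in.

```bash
python3 -c "
from h import *
print(order.sign_off())"
```

```text
the job is handed in; nothing more can be done
None
```

The turntable is in second gear and the start button has been pressed and released. The job was handed in at about 10 s of the 54 s allowed, and no verdict was reported.

- **Lever:** I pushed the tab with shut fingers from its +y face along the arc to the second stop. The last checks read about 1.24 and 1.27 rad from the two cameras, against 1.216 for the stop. That is within the finder's error of about 4 mm.
- **Start button:** I then pressed it about 7.5 mm below its measured top, which takes in its 6 mm travel, and lifted clear. It bottomed harder than needed, at about 53 N vertical and 55 N in all at the end of the press, with the wrist limit at 120 N. The button's travel can't be read directly, so "fully down" is inferred from depth and force. Afterwards its top read 81 to 82 mm, the same as before.
- **Surroundings:** The flange, tube, can and angle iron re-measured within about 5 mm of their first positions. The hammer, wrench and mug look unmoved in the picture. I did not go near the stop button, and the arm was hanging free at the end.

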